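# Vent-set a bottle cap for the steriliser

## Task

The empty glass bottle with the orange screw cap is going into the steriliser. Screw its cap down (clockwise) until it bottoms out, then back it off a quarter turn so that steam can pass, and finish while still holding the cap there, gripped and still, so that I can put tape across it. Leave the bottle standing in its cell of the carrier, and do not disturb the two small bottles, the tape roll or the tube rack.

Things in the scene. Friction and masses are not known exactly. Their poses are not given: they have to be found in the camera images.
- carrier: Fixed stainless steel bottle carrier: three square cells in a row along its own y, pitch 70 mm, each 67 x 67 mm inside; outside 73 (x) x 213 (y) x 72 mm high, walls and floor 3 mm, a low wire grip at each end. Origin: centre of its underside, on the bench; z up.
- bottle: The job's bottle, clear glass, 0.34 kg with its cap, standing loose in one of the carrier's three cells with 1.5 mm play on each side (the square cell keeps it from turning more than about 0.05 rad either way). Square body 64 x 64 mm, 94 mm high, then shoulder and round neck 41 mm in diameter. Origin: centre of its underside (on the cell's floor, 3 mm above the bench); z up, the sides along x and y.
- cap: The orange ribbed screw cap already started on the bottle's thread: 54 mm in diameter, 29 mm high, a white paint stripe from the centre to the rim on top (along the cap's own x). Origin: centre of its lower rim, on the screw axis, 110 mm above the bottle's underside when screwed fully home and up to 3 mm higher at the start; z up. It turns with little effort (about 0.05 N m) and stays where it is left.
- cap_centre (a point): Centre of the cap, half-way up (14.5 mm over its lower rim), the place to grip it from above by its sides, in any direction.
- cap_turn (a joint): Turn of the cap on its thread against the bottle, rad: 0 = bottomed out on a hard stop, growing as it is unscrewed (anticlockwise seen from above); it rises 4 mm a full turn. Starts between 2.4 and 4.4.
- small_white: Bystander: small clear square bottle with a white cap, 64 x 64 mm, 84 mm high in all, loose in another cell of the carrier. Origin: centre of its underside.
- small_grey: Bystander: small amber square bottle with a grey cap, same size, in the remaining cell. Origin: centre of its underside.
- tape_centre (a point): Bystander: roll of beige indicator tape lying flat on the bench, 100 mm outside diameter, 19 mm high; its centre.
- tube_rack: Bystander: white rack with eight violet-capped sample tubes, 62 (x) x 110 (y) x 88 mm high, loose on the bench. Origin: centre of its underside.

How it is judged:
By the outcome, as a careful person would: the job done as asked, in the order asked, and still so for the second after the job is handed in, while the arm keeps its last pose, push and grip.
It also fails if it takes over 58 s, if anything falls off the work surface, if the arm or the gripper's body presses on something with over 40 N, if the wrist force passes 120 N, or if a joint passes its speed limit or range.

## Robot

A 7-joint arm with a two-finger parallel gripper is mounted at the origin on the work surface. World frame = base frame: x ahead of the robot, y to its left, z up, the work surface at z = 0. Lengths are in m, angles in rad, forces in N, time in s.
With the tool pointing down it reaches from about 0.425 to 0.875 m from the base axis. Payload 4.7 kg.
Tool frame: the origin (TCP) lies midway between the tips of the shut fingers; the grasp point (between the pads) lies robot.hold_point_z behind it (robot.hold_point_z is the distance from the TCP to the grasp point, in m); y points along the fingers, x is the direction in which the jaws open and shut, and the axes are right-handed (so a half turn about y gives the same grasp; the last joint's range is limited). The gripper opens to 87 mm and grips with 3 to 60 N. Pads are 19 mm wide; open, the fingers measure 117 mm over their backs; the gripper's body (75 mm by 190 mm) begins 51 mm behind the grasp point.
Start: joints at [1.13, 0.321, -0.07, 1.45, 0.023, 1.371, -0.057], TCP at [0.286, -0.584, 0.223] pointing down, gripper open.
Joint ranges: [-2.86, 2.86], [-0.3, 2.09], [-1.38, 1.24], [0.06, 2.45], [-1.56, 4.7], [0.09, 2.05], [-2.69, 2.69]. Speed limits (rad/s): [2.57, 2.57, 3.14, 3.14, 3.14, 3.14, 3.14].

## Interface

Orientations are given as a unit quaternion [x, y, z, w].
In Python, from rig import telemetry, cams, robot gives the robot as it stands. The module is installed in compiled form; this text tells all that it offers.
- The arm moves only by the shell command python3 -m inch 'ROWS' [OPENING] [FORCE]. ROWS is JSON, a list of rows, each a list of 6 numbers: the shift along the tool's x, y, z in units of 40 mm (1.0 is 40 mm), then the turn, a rotation vector about the tool's x, y, z in units of 8 degrees (1.0 is 8 degrees). In form: [[dx, dy, dz, wx, wy, wz], ...]. A call has 1 to 20 rows; each row is the pose to reach, as a shift and turn from the pose commanded when the call began, along the tool's axes at that moment; what a row does not reach only later rows make up. A row lasts 1/8 s, in which the tool goes at most 62.5 mm and 10.7 degrees, less where a joint would pass 70% of its speed; a pose out of reach is approached as far as the arm can. A call with a gripper value outside its range is refused whole. OPENING is the closure, from 0 (fully open) to 1 (shut), set as the call begins (- or left out, the last holds). The fingers move at their own pace and stop on an object; FORCE is the grip in N (left out, the last holds). Time passes only in rows, so rows that repeat a pose let the fingers close. It gives the time, the measured TCP pose, the force and the opening at its end, in the units of the state.
- telemetry.read_state(): the state, without advancing time (a new reading comes with each control period).
- cams.read_camera(name): name is "side" or "top"; returns the picture (480x640x3 uint8, blue, green, red); there is no depth.
- cams.camera_params(name): a dict with "fx", "fy", "cx", "cy" (pixels), "k1" (the pictures are not rectified: a ray, as slopes to the right and down, at radius r is drawn at 1 + k1 r^2 times it, then the intrinsics apply), "world_from_camera" (4x4, takes a point from camera to world coordinates). Camera axes: x right, y down, z forward; pixel columns grow to the right and rows downward; lengths in m; the calibration is good to about 2 mm. A picture is of the moment at which its call begins. camera_params takes no time and is no camera call.
- robot.finish_job(): hands the job in, once; it reports no verdict.
Trained networks look in the newest picture that a camera, given by its name, has taken for a name from the list of things; names that differ only in an ending like _2 or _b are one class to them, and where a whole thing is asked for, a point or a joint stands for the part that bears it (a point fixed in the world has none). Each returns a list of dicts, best first, with "p" (0 to 1); they miss things now and then, are a little off and sometimes report something else, mostly with a low value. They report only what shows in the picture. A call takes as long as a camera call.
- cams.outline_of(thing, camera): "mask" (480x640 bool, what is visible of it) and "uv" ([column, row] in pixels, amid what is visible of it).
The state is a dict: "t": time; "joints": joint angles; "dq": joint speeds; "effort": joint torques, N m; "position": TCP position; "ee_rot": TCP orientation; "contact_force": force on the tool from outside, world axes, zero at the start; "torque": the same for the moment, N m; "gripper_width": finger opening in m.
Only numpy, scipy, OpenCV 4.12 (cv2) and the standard library are available. Lean on these libraries where they do the work, as an engineer would, in place of code of your own. Each camera call takes 0.05 s, during which the arm holds its last target.

## Working session

There is one attempt and no reset: what is moved stays moved. The work goes in short steps, Python scripts to look and compute and a shell command to move; the robot and the scene stay as the last step left them, time stands still between calls to the robot, and variables do not carry over. Pictures are saved under pics/ and viewed, and the job is handed in when it is done.

```bash
mkdir -p pics; ls; python3 - <<'E'
from rig import telemetry, cams, robot
import cv2
s=telemetry.read_state(); print(s); print(robot.hold_point_z)
for n in("side","top"):
    cv2.imwrite(f"pics/{n}0.png",cams.read_camera(n)); print(n,cams.camera_params(n))
E
```

```text
pics
{'t': 0.0, 'joints': array([ 1.1300541 ,  0.32182142, -0.07006834,  1.45165609,  0.02261131,
        1.37081532, -0.05689927]), 'dq': array([ 0.00179578, -0.00030718,  0.00069024,  0.0002137 ,  0.00171102,
        0.00025486, -0.00077813]), 'effort': array([ 4.76401544e-05, -4.91294682e+01, -4.03829115e-01, -3.12526989e+01,
       -6.36654929e-02,  4.36449295e-02,  1.87389969e-04]), 'position': array([ 0.28525776, -0.58344708,  0.22147192]), 'ee_rot': array([-0.59953834,  0.37498159, -0.37379281,  0.60018457]), 'contact_force': array([ 0.30853407, -0.45473386, -0.36130502]), 'torque': array([-0.02065369,  0.00225125,  0.04146464]), 'gripper_width': 0.08697251482185352}
0.0187
side {'fx': 464.1654671623349, 'fy': 464.1654671623349, 'cx': 319.46962100637694, 'cy': 233.1837023370685, 'k1': -0.09521703105064598, 'world_from_camera': array([[-0.988796  , -0.09467336,  0.11540981,  0.4056747 ],
       [-0.14923153,  0.64519998, -0.74929763,  0.82047908],
       [-0.00352388, -0.75812528, -0.65209941,  0.80560517],
       [ 0.        ,  0.        ,  0.        ,  1.        ]])}
top {'fx': 567.1644471775959, 'fy': 567.1644471775959, 'cx': 323.0502323203875, 'cy': 232.90433925920107, 'k1': -0.021410528544977853, 'world_from_camera': array([[-0.01042394, -0.98878276,  0.1489966 ,  0.34896942],
       [-0.99994393,  0.01002962, -0.00339763,  0.01222767],
       [ 0.00186514, -0.14902366, -0.98883187,  1.31226762],
       [ 0.        ,  0.        ,  0.        ,  1.        ]])}
```

View pics/side0.png

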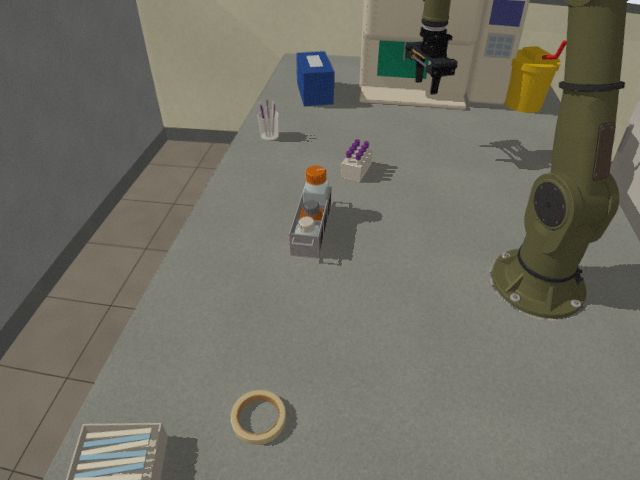

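View pics/top0.png

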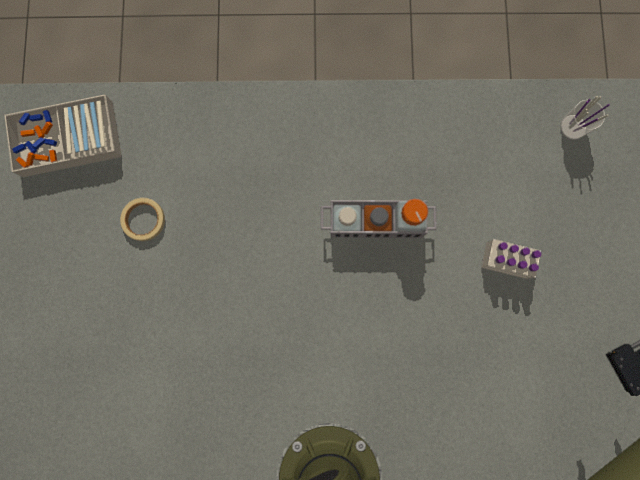

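```bash
cat > h.py <<'E'
import numpy as np, cv2
from scipy.spatial.transform import Rotation as R
from rig import telemetry, cams, robot
def ray(cam,uv):
    p=cams.camera_params(cam); a=np.array([(uv[0]-p['cx'])/p['fx'],(uv[1]-p['cy'])/p['fy']])
    s=a.copy()
    for _ in range(20): s=a/(1+p['k1']*(s@s))
    T=p['world_from_camera']; d=T[:3,:3]@np.array([s[0],s[1],1]); return T[:3,3],d
def onz(cam,uv,z):
    o,d=ray(cam,uv); return o+d*(z-o[2])/d[2]
def proj(cam,P):
    p=cams.camera_params(cam); T=p['world_from_camera']; c=T[:3,:3].T@(np.asarray(P,float)-T[:3,3]); s=c[:2]/c[2]
    s=s*(1+p['k1']*(s@s)); return np.array([p['cx']+p['fx']*s[0],p['cy']+p['fy']*s[1]])
E
python3 - <<'E'
from h import *
s=telemetry.read_state(); print(R.from_quat(s['ee_rot']).as_matrix().round(3))
for th in("cap","bottle","carrier","small_white","small_grey","tape_centre","tube_rack"):
  for c in("top","side"):
    r=cams.outline_of(th,c)
    for q in r[:2]:
        print(th,c,round(q['p'],2),q['uv'],q['mask'].sum(),onz(c,q['uv'],0.13).round(3))
        if th in('cap','bottle') : np.save(f"{th}_{c}.npy",r[0]['mask'])
print(telemetry.read_state()['t'])
E
```

```text
[[ 0.439 -0.001  0.898]
 [-0.898  0.002  0.439]
 [-0.002 -1.    -0.   ]]
cap top 0.82 [414.3, 211.1] 488 [ 0.572 -0.186  0.13 ]
cap side 0.58 [316.6, 178.8] 377 [ 0.565 -0.168  0.13 ]
cap side 0.55 [314.2, 210.4] 332 [ 0.55  -0.036  0.13 ]
bottle top 0.75 [410.9, 216.5] 902 [ 0.56  -0.178  0.13 ]
bottle side 0.68 [316.3, 184.9] 771 [ 0.561 -0.141  0.13 ]
carrier top 0.71 [375.9, 204.1] 983 [ 0.588 -0.105  0.13 ]
carrier side 0.58 [308.1, 237.1] 1191 [0.548 0.061 0.13 ]
small_white top 0.69 [349.7, 218.3] 735 [ 0.558 -0.049  0.13 ]
small_white side 0.79 [309.0, 226.8] 345 [0.552 0.026 0.13 ]
small_grey top 0.77 [376.7, 220.0] 748 [ 0.554 -0.106  0.13 ]
small_grey side 0.85 [315.4, 210.6] 349 [ 0.547 -0.035  0.13 ]
tape_centre top 0.71 [152.9, 230.1] 857 [0.537 0.368 0.13 ]
tape_centre side 0.56 [262.2, 430.9] 1427 [0.543 0.51  0.13 ]
tube_rack top 0.79 [510.1, 259.8] 1672 [ 0.466 -0.384  0.13 ]
tube_rack side 0.89 [357.5, 159.4] 859 [ 0.468 -0.278  0.13 ]
tube_rack side 0.41 [317.4, 174.4] 350 [ 0.566 -0.189  0.13 ]
0.8
```

```bash
python3 - <<'E'
from h import *
im=cv2.imread("pics/top0.png"); c=im[185:260,310:450]; cv2.imwrite("pics/topz.png",cv2.resize(c,None,fx=5.6,fy=5.6,interpolation=cv2.INTER_CUBIC))
im2=cv2.imread("pics/side0.png"); c=im2[150:265,270:380]; cv2.imwrite("pics/sidez.png",cv2.resize(c,None,fx=5,fy=5,interpolation=cv2.INTER_CUBIC))
m=np.load("cap_top.npy"); ys,xs=np.nonzero(m); print(xs.min(),xs.max(),ys.min(),ys.max())
# orange mask
hsv=cv2.cvtColor(im,cv2.COLOR_BGR2HSV); o=cv2.inRange(hsv,(5,150,190),(20,255,255)); ys,xs=np.nonzero(o[195:235,395:435]); print(xs.min()+395,xs.max()+395,ys.min()+195,ys.max()+195,len(xs))
E
```

```text
403 425 199 225Traceback (most recent call last):
  File "<stdin>", line 6, in <module>
    return umr_minimum(a, axis, None, out, keepdims, initial, where)
ValueError: zero-size array to reduction operation minimum which has no identity
```

View pics/topz.png

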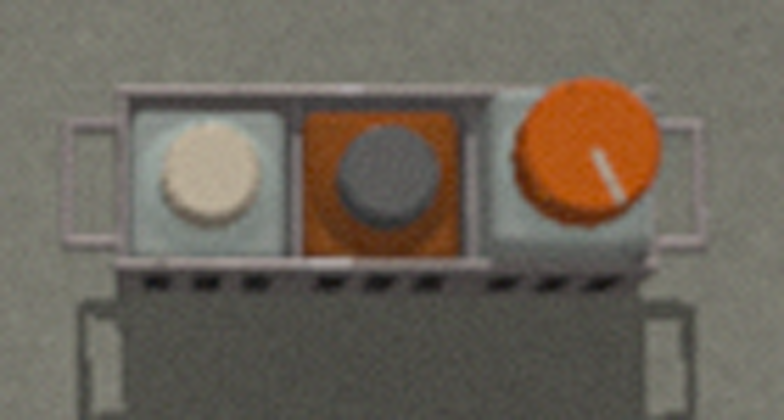

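View pics/sidez.png

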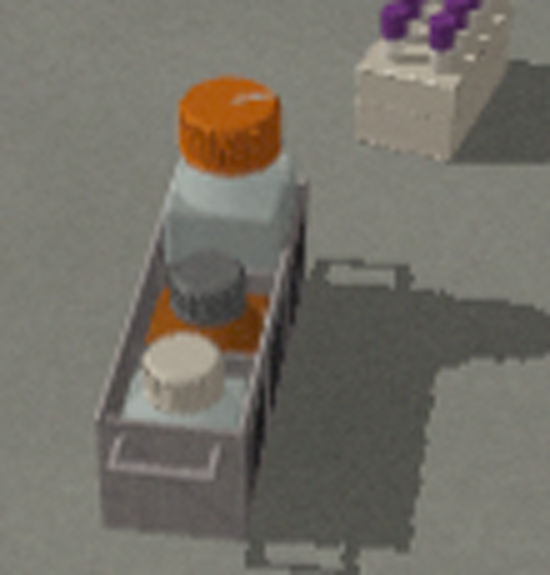

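```bash
cat >> h.py <<'E'
def capmask(im,box):
    x0,y0,x1,y1=box; h=cv2.cvtColor(im,cv2.COLOR_BGR2HSV); m=np.zeros(im.shape[:2],np.uint8)
    m[y0:y1,x0:x1]=cv2.inRange(h,(4,190,90),(20,255,255))[y0:y1,x0:x1]
    n,l,st,_=cv2.connectedComponentsWithStats(m); k=1+st[1:,4].argmax(); return cv2.morphologyEx((l==k).astype(np.uint8),cv2.MORPH_CLOSE,np.ones((5,5)))
def capmodel(cam,P):
    a=np.linspace(0,2*np.pi,60); pts=[proj(cam,[P[0]+.027*np.cos(t),P[1]+.027*np.sin(t),P[2]+z]) for t in a for z in(0,.029)]
    m=np.zeros((480,640),np.uint8); h=cv2.convexHull((np.array(pts)*16).astype(np.float32)); big=np.zeros((480*8,640*8),np.uint8)
    return cv2.convexHull(np.array(pts,np.float32))
E
python3 - <<'E'
from h import *
from scipy.optimize import least_squares
ct=capmask(cv2.imread("pics/top0.png"),(395,190,440,235)); cs=capmask(cv2.imread("pics/side0.png"),(295,155,340,190))
ob=[]
for c,m in(("top",ct),("side",cs)):
    M=cv2.moments(m,True); ob.append((c,M['m10']/M['m00'],M['m01']/M['m00'])); print(c,M['m00'],ob[-1])
def cen(c,P):
    M=cv2.moments(capmodel(c,P)); return np.array([M['m10']/M['m00'],M['m01']/M['m00']]),M['m00']
for sub in ([0],[1],[0,1]):
    f=lambda P:np.concatenate([cen(ob[i][0],P)[0]-ob[i][1:] for i in sub])
    if len(sub)==1: r=least_squares(lambda q:f([q[0],q[1],.1153]),[.57,-.18])
    else: r=least_squares(f,[.57,-.18,.115])
    print(sub,r.x.round(4),r.fun.round(2))
P=[*r.x[:2],.1153]
for c in("top","side"): print(c,cen(c,P)[1])
# carrier yaw & centre: top rim outer corners approx from zoom
for uv in [(118,88),(118,265),(655,88),(655,272)]:
    print(onz("top",(310+uv[0]/5.6,185+uv[1]/5.6),.072).round(4))
a=onz("top",(310+594/5.6,185+150/5.6),.1443);b=onz("top",(310+624/5.6,185+202/5.6),.1443);print(np.arctan2(*(b-a)[1::-1])%(2*np.pi),a,b)
# tape, rack
E
```

```text
top 479.0 ('top', 414.27974947807934, 211.6659707724426)
side 315.0 ('side', 315.34603174603177, 174.84761904761905)Traceback (most recent call last):
  File "<stdin>", line 11, in <module>
    return func(*args, **kwargs)
    result = trf(vector_fun.fun, vector_fun.jac, x0, f0, J0, lb, ub, ftol, xtol,
                 gtol, max_nfev, x_scale, loss_function, tr_solver,
                 tr_options.copy(), verbose, callback=callback_wrapped)
    return trf_no_bounds(
        fun, jac, x0, f0, J0, ftol, xtol, gtol, max_nfev, x_scale,
        loss_function, tr_solver, tr_options, verbose, callback=callback)
    f_new = fun(x_new)
    self._update_fun()
    ~~~~~~~~~~~~~~~~^^
    self.f = self.fun_wrapped(xp_copy(self.x))
             ~~~~~~~~~~~~~~~~^^^^^^^^^^^^^^^^^
    return np.atleast_1d(self.fun(x))
                         ~~~~~~~~^^^
    return self.f(x, *self.args, **self.kwargs)
           ~~~~~~^^^^^^^^^^^^^^^^^^^^^^^^^^^^^^
  File "<stdin>", line 11, in <lambda>
  File "<stdin>", line 10, in <lambda>
  File "<stdin>", line 8, in cen
  File "h.py", line 19, in capmodel
    a=np.linspace(0,2*np.pi,60); pts=[proj(cam,[P[0]+.027*np.cos(t),P[1]+.027*np.sin(t),P[2]+z]) for t in a for z in(0,.029)]
                                      ~~~~^^^^^^^^^^^^^^^^^^^^^^^^^^^^^^^^^^^^^^^^^^^^^^^^^^^^^^
  File "h.py", line 12, in proj
    p=cams.camera_params(cam); T=p['world_from_camera']; c=T[:3,:3].T@(np.asarray(P,float)-T[:3,3]); s=c[:2]/c[2]
ValueError: time passes only in moves, steps and waits
```

```bash
sed -i 's/cams.camera_params(/CP(/; ' h.py; cat > cp.py <<'E'
import functools
from rig import cams
@functools.lru_cache(None)
def CP(n): return cams.camera_params(n)
E
sed -i '1i from cp import CP' h.py
python3 - <<'E'
from h import *
from scipy.optimize import least_squares
ct=capmask(cv2.imread("pics/top0.png"),(395,190,440,235)); cs=capmask(cv2.imread("pics/side0.png"),(295,155,340,190))
ob=[]
for c,m in(("top",ct),("side",cs)):
    M=cv2.moments(m,True); ob.append((c,M['m10']/M['m00'],M['m01']/M['m00']))
def cen(c,P):
    M=cv2.moments(capmodel(c,P)); return np.array([M['m10']/M['m00'],M['m01']/M['m00']]),M['m00']
for sub in ([0],[1],[0,1]):
    f=lambda P:np.concatenate([cen(ob[i][0],P)[0]-ob[i][1:] for i in sub])
    if len(sub)==1: r=least_squares(lambda q:f([q[0],q[1],.1153]),[.57,-.18],diff_step=.01)
    else: r=least_squares(f,[.57,-.18,.115],diff_step=.01)
    print(sub,r.x.round(4),r.fun.round(2))
P=[*r.x[:2],.1153]
for c in("top","side"): print(c,cen(c,P)[1])
for uv in [(118,88),(118,265),(655,88),(655,272)]:
    print(onz("top",(310+uv[0]/5.6,185+uv[1]/5.6),.072).round(4))
a=onz("top",(310+594/5.6,185+150/5.6),.1443);b=onz("top",(310+624/5.6,185+202/5.6),.1443);print(np.arctan2(*(b-a)[1::-1])%(2*np.pi),a,b)
E
```

```text
[0] [ 0.5705 -0.1856] [0. 0.]
[1] [ 0.571  -0.1865] [ 0. -0.]
[0, 1] [ 0.5706 -0.1855  0.1159] [-0.   -0.08  0.1   0.02]
top 584.5179924198892
side 376.4512390263844
[ 0.6083 -0.0107  0.072 ]
[ 0.537  -0.0098  0.072 ]
[ 0.6062 -0.2248  0.072 ]
[ 0.532 -0.222  0.072]
3.629108525947378 [ 0.5677477  -0.18723831  0.1443    ] [ 0.54789442 -0.19776455  0.1443    ]
```

```bash
python3 -m inch '[[-0.48,0,0.9,0,-1,0],[-0.97,0,1.8,0,-2,0],[-1.45,0,2.7,0,-3,0],[-1.93,0,3.6,0,-4,0],[-2.41,0,4.5,0,-5,0],[-2.9,0,5.4,0,-6,0],[-3.38,0,6.3,0,-7,0],[-3.86,0,7.2,0,-8,0],[-4.34,0,8.1,0,-9,0],[-4.82,0.1,8.97,0,-10,0],[-5.3,0.2,9.87,0,-11,0],[-5.79,0.3,10.77,0,-12,0],[-5.79,0.4,10.77,0,-13,0],[-5.79,0.5,10.77,0,-14,0]]' 0 && python3 - <<'E'
from h import *
s=telemetry.read_state(); print(s['t'],s['joints'].round(3),s['position'],s['contact_force'],s['torque'],'\n',R.from_quat(s['ee_rot']).as_matrix().round(3))
E
```

```text
t: 2.55
position: [0.5712, -0.1859, 0.2024]
ee_rot: [0.645, 0.29, -0.29, -0.645]
contact_force: [-1.0, -0.2, 0.8]
gripper_width: 0.0871
2.55 [ 0.747  0.274 -0.569  1.592  0.151  1.32   1.002] [ 0.57117599 -0.1858582   0.2024421 ] [-0.96101661 -0.17358626  0.76230015] [-0.01385236 -0.11841487  0.00442477] 
 [[ 0.664  0.    -0.748]
 [ 0.748 -0.     0.664]
 [-0.    -1.    -0.   ]]
```

```bash
python3 -m inch '[[0,0,0,0,-1,0],[0,0,0,0,-2,0],[0,0,0,0,-3,0],[0,0.4,0,0,-4,0],[0,0.8,0,0,-5,0],[0,1.2,0,0,-5.6,0],[0,1.6,0,0,-5.6,0],[0,1.9,0,0,-5.6,0],[0,2.1,0,0,-5.6,0],[0,2.23,0,0,-5.6,0],[0,2.23,0,0,-5.6,0],[0,2.23,0,0,-5.6,0]]' 0 && python3 - <<'E'
from h import *
s=telemetry.read_state(); print(s['t'],s['joints'].round(3),s['position'],s['contact_force'],s['torque'],'\n',R.from_quat(s['ee_rot']).as_matrix().round(3))
a=cams.read_camera("side")[120:240,250:390]; b=cams.read_camera("top")[160:280,340:480]
cv2.imwrite("pics/c1.png",np.hstack([cv2.resize(a,(400,343)),cv2.resize(b,(400,343))]))
E
```

```text
t: 4.05
position: [0.5712, -0.1867, 0.1138]
ee_rot: [0.488, 0.512, -0.512, -0.487]
contact_force: [-0.1, -0.3, -0.6]
gripper_width: 0.0871
4.05 [ 0.812  0.364 -0.655  1.692  0.239  1.166  1.715] [ 0.5711637  -0.18666453  0.11384122] [-0.06231855 -0.27023744 -0.60506673] [ 0.15483307 -0.12472748 -0.00137424] 
 [[-0.05   0.001 -0.999]
 [ 0.999 -0.    -0.05 ]
 [-0.    -1.    -0.001]]
```

View pics/c1.png

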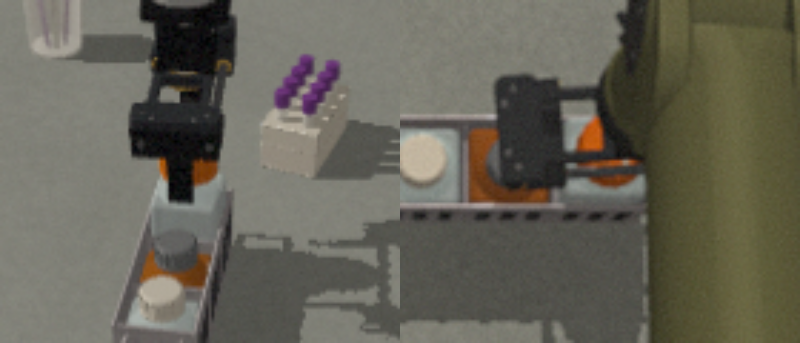

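```bash
python3 -m inch '[[0,0,0,0,0,0],[0,0,0,0,0,0],[0,0,0,0,0,0],[0,0,0,0,0,0],[0,0,0,0,0,0],[0,0,0,0,0,0],[0,0,0,0,0,0],[0,0,0,0,0,0]]' 1 20 && python3 - <<'E'
from h import *
s=telemetry.read_state(); print(s['t'],s['joints'].round(3),s['position'],s['contact_force'],s['torque'],s['gripper_width'])
E
```

```text
t: 5.15
position: [0.5708, -0.1864, 0.1133]
ee_rot: [0.487, 0.512, -0.512, -0.487]
contact_force: [-0.8, 1.1, -0.2]
gripper_width: 0.0532
5.15 [ 0.812  0.364 -0.655  1.693  0.238  1.166  1.715] [ 0.57077724 -0.18643101  0.11333946] [-0.75240152  1.08562859 -0.16776943] [ 0.40545548 -0.01082442 -0.00151203] 0.05322993252798746
```

```bash
python3 -m inch '[[0,0.002,0,0,1,0],[0,0.004,0,0,2,0],[0,0.007,0,0,3,0],[0,0.009,0,0,4,0],[0,0.011,0,0,5,0],[0,0.013,0,0,6,0],[0,0.016,0,0,7,0],[0,0.018,0,0,8,0],[0,0.02,0,0,9,0],[0,0.022,0,0,10,0],[0,0.024,0,0,11,0],[0,0.027,0,0,12,0],[0,0.027,0,0,12,0]]' && python3 - <<'E'
from h import *
s=telemetry.read_state(); print(s['t'],s['joints'].round(3),s['position'],s['contact_force'],s['torque'],s['gripper_width'])
M=R.from_quat(s['ee_rot']).as_matrix();print(np.degrees(np.arctan2(M[1,0],M[0,0])))
E
```

```text
t: 6.78
position: [0.5701, -0.1877, 0.1123]
ee_rot: [0.707, -0.02, 0.019, -0.706]
contact_force: [-2.5, -1.5, 1.7]
gripper_width: 0.0535
6.775 [ 0.604  0.32  -0.395  1.702  0.135  1.147  0.117] [ 0.57010093 -0.1877485   0.11225455] [-2.4710779  -1.51692657  1.6792394 ] [-0.28679726  0.53899193  0.0474671 ] 0.05353407477266414
-3.0961201187791523
```

```bash
python3 -m inch '[[0,0.002,0,0,1,0],[0,0.004,0,0,2,0],[0,0.007,0,0,3,0],[0,0.009,0,0,4,0],[0,0.011,0,0,5,0],[0,0.013,0,0,6,0],[0,0.016,0,0,7,0],[0,0.018,0,0,8,0],[0,0.02,0,0,9,0],[0,0.022,0,0,10,0],[0,0.024,0,0,11,0],[0,0.025,0,0,11.5,0],[0,0.025,0,0,11.5,0],[0,0.025,0,0,11.5,0]]' && python3 - <<'E'
from h import *
s=telemetry.read_state(); print(s['t'],s['joints'].round(3),s['position'],s['contact_force'],s['torque'],s['gripper_width'])
M=R.from_quat(s['ee_rot']).as_matrix();print(np.degrees(np.arctan2(M[1,0],M[0,0])))
E
```

```text
t: 8.52
position: [0.57, -0.1871, 0.1113]
ee_rot: [-0.478, 0.522, -0.521, 0.477]
contact_force: [-5.1, -0.2, 3.1]
gripper_width: 0.0532
8.525 [ 0.42   0.3   -0.175  1.71   0.058  1.138 -1.43 ] [ 0.56997857 -0.18713392  0.11125873] [-5.08355652 -0.24235622  3.06903716] [-0.11012775  1.26955323  0.0809505 ] 0.05321484353437516
-95.02986877064868
```

```bash
cat > st.py <<'E'
from h import *
s=telemetry.read_state(); M=R.from_quat(s['ee_rot']).as_matrix();print("t",s['t'],"yaw %.2f"%np.degrees(np.arctan2(M[1,0],M[0,0])),s['position'].round(4),"F",s['contact_force'].round(1),"T",s['torque'].round(3),"w %.4f"%s['gripper_width'],'j7 %.3f'%s['joints'][6])
E
python3 -m inch '[[0,0.001,0,0,0.5,0],[0,0.002,0,0,1,0],[0,0.002,0,0,1,0]]' >/dev/null && python3 st.py
python3 -m inch '[[0,0.001,0,0,0.5,0],[0,0.001,0,0,0.5,0]]' >/dev/null && python3 st.py
```

```text
t 8.9 yaw -103.09 [ 0.57   -0.187   0.1112] F [-4.4 -0.6  3.8] T [-0.041  1.273 -0.071] w 0.0534 j7 -1.566
t 9.15 yaw -107.09 [ 0.5701 -0.1869  0.1111] F [-5. -1.  4.] T [-0.025  1.207 -0.037] w 0.0538 j7 -1.633
```

```bash

python3 -m inch '[[0,0.001,0,0,0.5,0],[0,0.001,0,0,0.5,0]]' >/dev/null && python3 st.py
python3 -m inch '[[0,0.001,0,0,0.4,0],[0,0.001,0,0,0.4,0]]' >/dev/null && python3 st.py
python3 -m inch '[[0,0.001,0,0,0.3,0],[0,0.001,0,0,0.3,0]]' >/dev/null && python3 st.py
```

```text
t 9.4 yaw -111.09 [ 0.5701 -0.1869  0.1111] F [-4.6 -0.   3.4] T [ 0.027  1.159 -0.066] w 0.0538 j7 -1.701
t 9.65 yaw -114.22 [ 0.5698 -0.1865  0.111 ] F [-5.6  0.7  3.5] T [0.126 1.336 0.198] w 0.0535 j7 -1.754
t 9.9 yaw -116.54 [ 0.569  -0.1856  0.1108] F [-8.2  2.3  5.1] T [0.453 1.895 0.392] w 0.0535 j7 -1.794
```

```bash

python3 -m inch '[[0,0,0,0,0.3,0],[0,0,0,0,0.3,0]]' >/dev/null && python3 st.py
python3 -m inch '[[0,0,0,0,0.3,0],[0,0,0,0,0.3,0]]' >/dev/null && python3 st.py
```

```text
t 10.15 yaw -118.93 [ 0.5695 -0.1857  0.1108] F [-6.3  1.3  5. ] T [0.269 1.588 0.516] w 0.0533 j7 -1.835
t 10.4 yaw -121.33 [ 0.5702 -0.1863  0.1108] F [-5.4  0.3  3.5] T [0.134 1.176 0.611] w 0.0539 j7 -1.875
```

```bash
python3 - <<'E'
from h import *
a=cams.read_camera("side")[120:210,260:380]; cv2.imwrite("pics/c2.png",cv2.resize(a,None,fx=6.6,fy=6.6,interpolation=cv2.INTER_CUBIC))
E
```

```text
(no output)
```

View pics/c2.png

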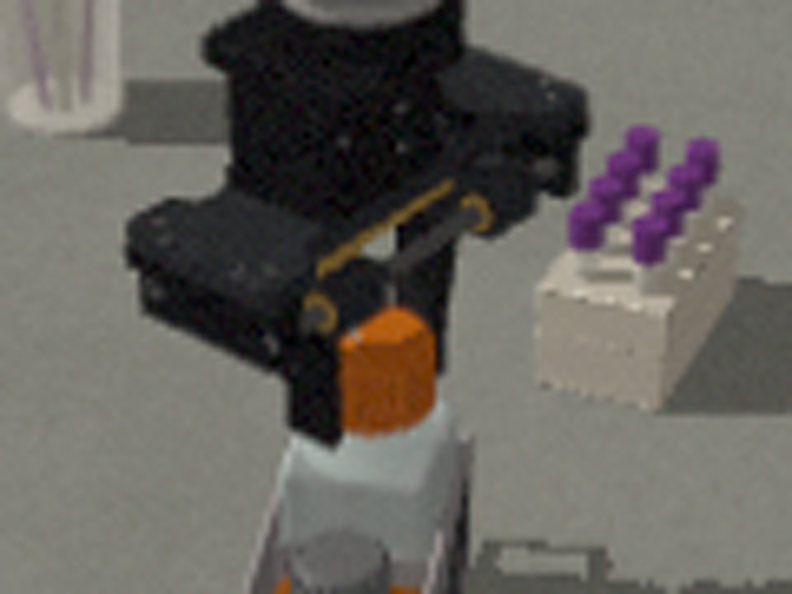

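```bash

for i in 1 2 3 ; do :; done
python3 -m inch '[[0,0,0,0,-0.2,0],[0,0,0,0,-0.2,0]]' >/dev/null && python3 st.py
python3 -m inch '[[0,0,0,0,-0.2,0],[0,0,0,0,-0.2,0]]' >/dev/null && python3 st.py
python3 -m inch '[[0,0,0,0,-0.2,0],[0,0,0,0,-0.2,0]]' >/dev/null && python3 st.py
python3 -m inch '[[0,0,0,0,-0.2,0],[0,0,0,0,-0.2,0]]' >/dev/null && python3 st.py
```

```text
t 10.7 yaw -119.86 [ 0.5704 -0.1863  0.1109] F [-5.1  0.4  2.2] T [0.181 1.172 0.203] w 0.0537 j7 -1.849
t 10.95 yaw -118.33 [ 0.5711 -0.1869  0.1111] F [-3.2 -1.2  3.1] T [-0.143  0.786  0.054] w 0.0534 j7 -1.823
t 11.2 yaw -116.72 [ 0.571  -0.1868  0.1111] F [-1.7 -0.8  1.9] T [-0.26   0.639  0.071] w 0.0540 j7 -1.796
t 11.45 yaw -115.11 [ 0.571  -0.1867  0.1111] F [-2.2  0.6  1.6] T [-0.173  0.641  0.05 ] w 0.0536 j7 -1.769
```

```bash

python3 -m inch '[[0,-0.001,0,0,-0.5,0],[0,-0.003,0,0,-1.2,0],[0,-0.004,0,0,-2,0],[0,-0.007,0,0,-3,0],[0,-0.009,0,0,-4,0],[0,-0.011,0,0,-5,0],[0,-0.013,0,0,-6,0],[0,-0.016,0,0,-7,0],[0,-0.018,0,0,-8,0],[0,-0.02,0,0,-9,0],[0,-0.022,0,0,-10,0],[0,-0.024,0,0,-10.7,0],[0,-0.024,0,0,-11.05,0],[0,-0.024,0,0,-11.05,0],[0,-0.024,0,0,-11.05,0],[0,-0.024,0,0,-11.05,0]]' >/dev/null && python3 st.py
python3 - <<'E'
from h import *
a=cams.read_camera("side")[120:210,260:380]; cv2.imwrite("pics/c3.png",cv2.resize(a,None,fx=6.6,fy=6.6,interpolation=cv2.INTER_CUBIC))
a=cams.read_camera("top");cv2.imwrite("pics/c3t.png",cv2.resize(a[160:280,310:470],None,fx=5,fy=5,interpolation=cv2.INTER_CUBIC))
E
```

```text
t 13.45 yaw -26.76 [ 0.5709 -0.1866  0.1119] F [-1.8 -0.2  1.3] T [-0.146  0.302  0.06 ] w 0.0536 j7 -0.280
```

View pics/c3.png

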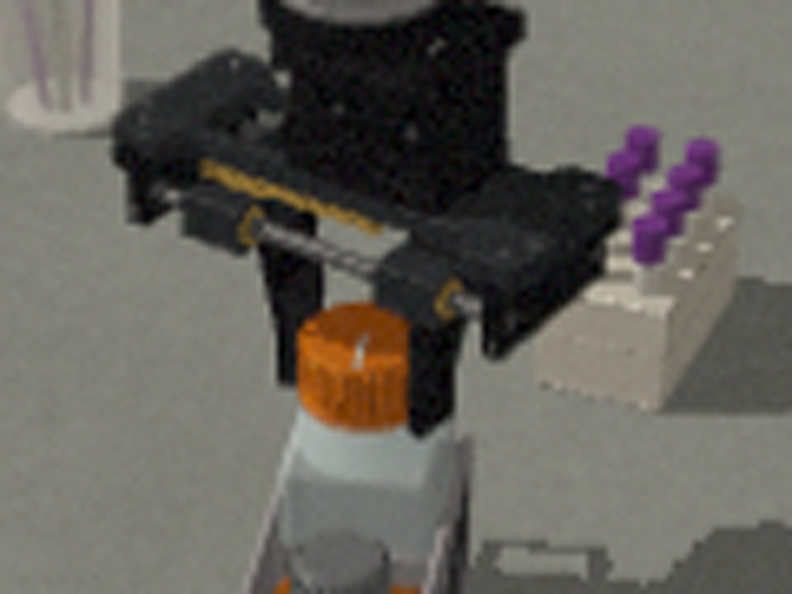

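View pics/c3t.png

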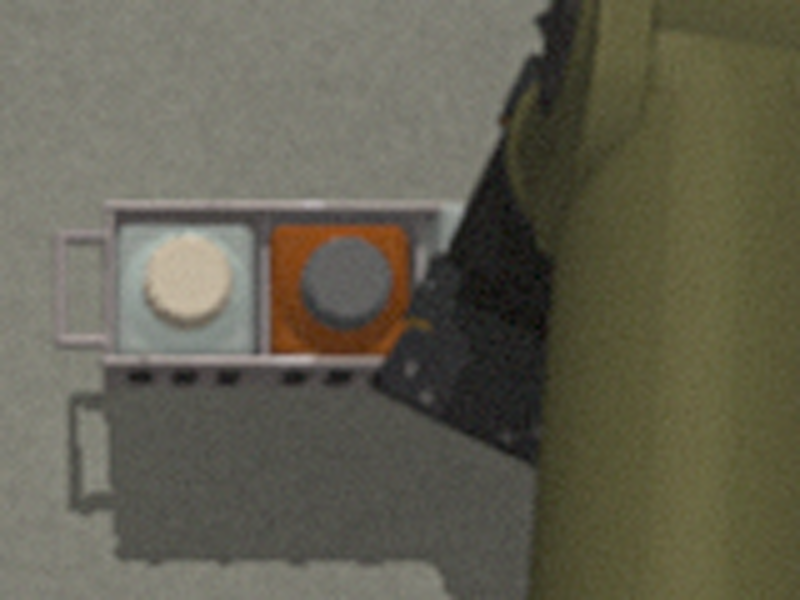

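```bash
python3 - <<'E'
from h import *
f=lambda p:np.array([260+(p[0]-260)/6.6,120+(p[1]-120)/6.6])
g=lambda u,v:((u-260)*6.6,(v-120)*6.6)
C=np.array([.5709,-.1866,.143])
print("centre",g(*proj("side",C)))
for d in(60,70,80,90,100,110,120): print(d,np.round(g(*proj("side",C+.026*np.array([np.cos(np.radians(d)),np.sin(np.radians(d)),0]))),1))
a=cv2.imread("pics/c3.png")[290:390,290:430]; cv2.imwrite("pics/c3z.png",cv2.resize(a,None,fx=5,fy=5))
E
```

```text
centre (np.float64(365.23139545826433), np.float64(333.4157571200541))
60 [323.2 362.2]
70 [332.8 365.7]
80 [343.4 368.3]
90 [354.8 369.8]
100 [366.4 370.1]
110 [378.  369.4]
120 [389.3 367.5]
```

View pics/c3z.png

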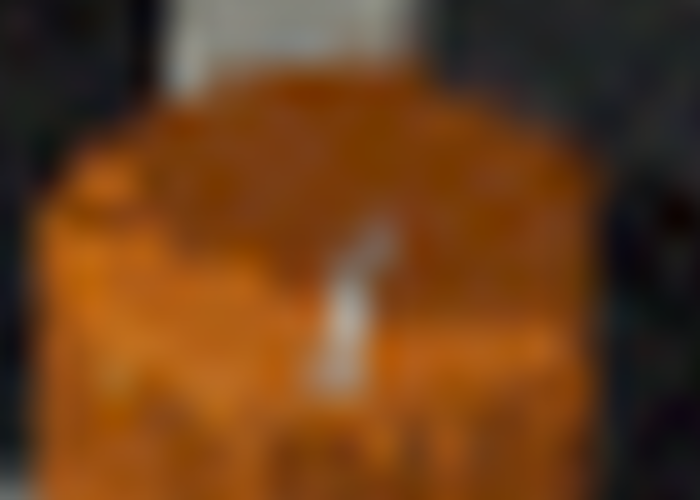

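```bash
python3 - <<'E'
from h import *
cams.read_camera("side")
cams.read_camera("top")
for th in("small_white","small_grey","tape_centre","tube_rack","bottle"):
    r=cams.outline_of(th,"side"); print(th,[(round(q['p'],2),q['uv']) for q in r[:1]])
E
python3 st.py; python3 -c "
from rig import robot; print(robot.finish_job())"; python3 st.py
```

```text
small_white [(0.82, [308.7, 226.3])]
small_grey [(0.71, [315.7, 214.2])]
tape_centre [(0.7, [259.6, 431.5])]
tube_rack [(0.89, [358.3, 161.7])]
bottle [(0.79, [311.8, 186.3])]
t 13.9 yaw -26.74 [ 0.5708 -0.1866  0.112 ] F [-1.4 -0.2  0.5] T [-0.159  0.215  0.04 ] w 0.0535 j7 -0.280
the job is handed in; nothing more can be done
None
the job is handed in; nothing more can be done
```

The cap was screwed clockwise onto its stop, backed off a quarter turn, and the job was handed in at about 14 s. The gripper is still holding the cap at 20 N. No verdict was reported.

- **Bottoming out:** I gripped the cap from above with one grasp and turned it about 206° before the stop began to resist, against 208° expected from the stripe. The wrist moment then rose to 0.6 N m. The pads seem to have slipped about 5° on the cap there, so I took the zero from where the moment fell off, at tool yaw −118.5°.
- **Backing off:** The tool turned about 92° back from that zero, with about 2° allowed for the bottle turning in its cell. In the last side picture the stripe points at 90–93° in world axes, which is a quarter turn within about 4°. I did not measure how far the bottle itself turned in its cell, which could be up to about 3° either way.
- **Final state:** Just before hand-in the arm was still, the jaws were 53.5 mm apart on the cap, and the wrist force was under 2 N.
- **Bystanders:** The bottle is standing in its cell. The small bottles, tape roll and tube rack were found within 1–4 pixels of where they started in the side view. The 4-pixel difference is on the small grey bottle, which was partly hidden when first measured. It and the white bottle also look in place in the top view.
- **Weak check:** The wrist moment readings scatter by about 0.08 N m, so the cap's own 0.05 N m of drag could not be read reliably. Only the stop showed clearly.

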